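Put the label rolls away on the rack by width

TASK

Put the four white label rolls away on the blue rack, each standing upright over a dowel of its own and fully down on the rack. Line them up by width: the widest (the one that stands tallest) on the dowel nearest the label printer, then each next narrower one, down to the narrowest at the far end.

Things in the scene. Friction and masses are not known exactly. Their poses are not given: they have to be found in the camera images.
- roll80_center (a point): Loose roll of white labels, the widest: stands 80 mm high, weighs about 136 g. It starts standing on end on the bench among other small things. Outer diameter 64 mm, with an open brown cardboard core of 38 mm inner diameter right through it. This point is on its axis, half-way up (40 mm above its lower end); z points up along the axis, its turn about z does not matter.
- roll60_center (a point): Loose roll of white labels, the second widest: stands 60 mm high, about 102 g. It starts standing on end on the bench among other small things. Outer diameter 64 mm, with an open brown cardboard core of 38 mm inner diameter right through it. This point is on its axis, half-way up (30 mm above its lower end); z points up along the axis, its turn about z does not matter.
- roll45_center (a point): Loose roll of white labels, the third: stands 45 mm high, about 77 g. It starts standing on end on the bench among other small things. Outer diameter 64 mm, with an open brown cardboard core of 38 mm inner diameter right through it. This point is on its axis, half-way up (22.5 mm above its lower end); z points up along the axis, its turn about z does not matter.
- roll30_center (a point): Loose roll of white labels, the narrowest: stands 30 mm high, about 51 g. It starts standing on end on the bench among other small things. Outer diameter 64 mm, with an open brown cardboard core of 38 mm inner diameter right through it. This point is on its axis, half-way up (15 mm above its lower end); z points up along the axis, its turn about z does not matter.
- post_a: One of four identical upright wooden dowels fixed in a row on the blue rack, about 88 mm apart (80 to 96), 16 mm thick, standing 24 mm above the rack's top, the top edge bevelled. Origin: on its axis at its foot, level with the rack's top, 12 mm above the bench; z up. Which of the four stands where in the row differs from start to start.
- post_b: One of four identical upright wooden dowels fixed in a row on the blue rack, about 88 mm apart (80 to 96), 16 mm thick, standing 24 mm above the rack's top, the top edge bevelled. Origin: on its axis at its foot, level with the rack's top, 12 mm above the bench; z up. Which of the four stands where in the row differs from start to start.
- post_c: One of four identical upright wooden dowels fixed in a row on the blue rack, about 88 mm apart (80 to 96), 16 mm thick, standing 24 mm above the rack's top, the top edge bevelled. Origin: on its axis at its foot, level with the rack's top, 12 mm above the bench; z up. Which of the four stands where in the row differs from start to start.
- post_d: One of four identical upright wooden dowels fixed in a row on the blue rack, about 88 mm apart (80 to 96), 16 mm thick, standing 24 mm above the rack's top, the top edge bevelled. Origin: on its axis at its foot, level with the rack's top, 12 mm above the bench; z up. Which of the four stands where in the row differs from start to start.
- rack: Low fixed rack for label rolls: a blue painted bar of slotted shelving steel lying on the bench, 400 mm long (its y), 80 mm wide (its x), its flat top 12 mm above the bench. Origin: centre of its underside. y runs along the row of dowels, z up. The dowels stand along its middle, about 44 and 132 mm either side of the centre; rolls stand on the top with a dowel inside the core.
- printer: Fixed desktop label printer, dark grey with a lighter lid, 220 mm deep (its x), 180 mm wide (its y), 158 mm high. It stands about 350 mm from the rack's centre, beyond one end of the rack: at some starts the left end, at others the right; a low parcel scale with a steel plate (62 mm high) stands beyond the other end. Origin: centre of its underside, z up.
Mind the look-alikes: they are no part of the job. Leave any pink look-alike of the part that bears roll60_center alone.

How it is judged:
By the outcome, as a careful person would: the job done as asked, in the order asked, and still so for the second after the job is handed in, with the robot touching nothing.
It also fails if it takes over 118 s, if anything falls off the work surface, if the arm or the gripper's body presses on something with over 40 N, if the wrist force passes 120 N, or if a joint passes its speed limit or range.

ROBOT

A 7-joint arm with a two-finger parallel gripper is mounted at the origin on the work surface. World frame = base frame: x ahead of the robot, y to its left, z up, the work surface at z = 0. Lengths are in m, angles in rad, forces in N, time in s.
With the tool pointing down it reaches from about 0.4 to 0.85 m from the base axis. Payload 10.4 kg.
Tool frame: the origin (TCP) lies on the mounting face of the last link; the fingertips stand r.tips_ahead ahead of it and the grasp point (between the pads) lies 164 mm ahead of it (r.tips_ahead is the distance from the TCP to the fingertips, in m); z points along the fingers, y is the line along which they close (so a half turn about z gives the same grasp; the last joint's range is limited). The gripper opens to 87 mm and grips with 3 to 60 N. Pads are 19 mm wide; open, the fingers measure 117 mm over their backs; the gripper's body (75 mm by 190 mm) begins 51 mm behind the grasp point.
Start: joints at [1.283, 0.332, -0.065, 1.46, 0.022, 1.35, -0.088], TCP at [0.164, -0.603, 0.405] pointing down, gripper open.
Joint ranges: [-2.6, 2.6], [-0.5, 2.12], [-1.47, 1.34], [0.16, 2.42], [-1.27, 4.41], [0.06, 2.06], [-2.6, 2.6]. Speed limits (rad/s): [2.22, 2.22, 2.79, 2.79, 3.14, 3.14, 3.14].

INTERFACE

Orientations are given as a unit quaternion [x, y, z, w].
In Python, from bench import telemetry, imaging, job, r gives the robot as it stands.
- The arm moves only by the tool move_arm, never from a script. Its argument "steps" is a list of rows, each an object of numbers: "dx", "dy", "dz": the shift along the tool's x, y, z in cm; "spin": the turn about the tool's z in rad. In form: [{"dx": .., "dy": .., "dz": .., "spin": ..}, ...]. A call has 1 to 12 rows; each row shifts and turns the commanded pose from where the row before left it, along the tool's axes as they then stand; what a row does not reach is not made up. A row lasts 1/10 s, in which the tool goes at most 50 mm and 8.59 degrees, less where a joint would pass 70% of its speed; a pose out of reach is approached as far as the arm can. A call with a gripper value outside its range is refused whole. "claw" is the finger opening in cm, from 0 to 8.7, set as the call begins (left out, the last holds). The fingers move at their own pace and stop on an object; "squeeze" is the grip in N (left out, the last holds). Time passes only in rows, so rows that do not move let the fingers close. It gives the time, the measured TCP pose, the force, the opening and the grip force at its end, in the units of the state.
- telemetry.read_state(): the state, without advancing time (a new reading comes with each control period).
- imaging.camera(name): name is "scene" or "top" or "wrist"; returns a dict with "img" (384x512x3 uint8, red, green, blue), "camera_matrix" (3x3 intrinsics, pixels), "R" (3x3) and "t" (3): a world point X has camera coordinates R X + t. Camera axes: x right, y down, z forward; pixel columns grow to the right and rows downward; lengths in m; the calibration is good to about 2 mm. A picture is of the moment at which its call begins. There is no depth.
- job.close_job(): hands the job in; it is judged then, once.
The state is a dict: "time": time; "joint_positions": joint angles; "joint_vel": joint speeds; "joint_torque": joint torques, N m; "ee_pos": TCP position; "eef_rot": TCP orientation; "ft_force": force on the tool from outside, world axes, zero at the start; "torque": the same for the moment, N m; "width": finger opening in m; "grip_force": force on a finger pad.
Only numpy, scipy, OpenCV 4.12 (cv2) and the standard library are available. Lean on these libraries where they do the work, as an engineer would, in place of code of your own. Each camera call takes 0.05 s, during which the arm holds its last target. There are 200 camera calls.

## Working session

There is one attempt and no reset: what is moved stays moved. The work goes in short steps, Python scripts to look and compute and a tool call to move; the robot and the scene stay as the last step left them, time stands still between calls to the robot, and variables do not carry over. Pictures are saved under pics/ and viewed, at most 14 in all, crops included, and the job is handed in when it is done.

Besides the shell and the picture viewer there is one more tool, called after "Emit:" as a command line: name --argument value ..., lists and objects as JSON in quotes. move_arm: Moves the arm, as the interface text tells. Its arguments: {"type":"object","properties":{"steps":{"type":"array","items":{"type":"object","properties":{"dx":{"type":"number"},"dy":{"type":"number"},"dz":{"type":"number"},"spin":{"type":"number"}}}},"claw":{"type":"number"},"squeeze":{"type":"number"}},"required":["steps"]}

```bash
mkdir -p pics; ls
python3 - <<'E'
from bench import telemetry, imaging, job, r
import cv2
print(telemetry.read_state(), r.tips_ahead)
for n in ["top","scene"]:
    c=imaging.camera(n); cv2.imwrite(f"pics/{n}0.png",cv2.resize(c["img"][:,:,::-1],(800,600),interpolation=cv2.INTER_CUBIC))
    print(n,c["camera_matrix"],c["R"],c["t"])
E
```

```text
pics
{'time': 0.0, 'joint_positions': array([ 1.28336428,  0.3329071 , -0.06472599,  1.46095452,  0.02159167,
        1.34987089, -0.08850977]), 'joint_vel': array([ 8.42558571e-04, -4.07515192e-04, -1.66186919e-03,  8.13893335e-05,
       -2.45137483e-03, -6.95482914e-04, -1.12437389e-03]), 'joint_torque': array([ 1.10611763e-03, -6.23245597e+01,  2.50128529e-02, -3.89888227e+01,
       -6.14255201e-02,  3.96992464e-02,  9.35988123e-05]), 'ee_pos': array([ 0.1635808 , -0.60308553,  0.4039255 ]), 'eef_rot': array([ 9.91243282e-01,  1.32046331e-01, -1.19627425e-04, -7.12330277e-04]), 'ft_force': array([ 0.20630951, -0.06542166, -0.50835708]), 'torque': array([ 0.00367726,  0.00330561, -0.08013236]), 'grip_force': 0.0, 'width': 0.08688556002815728} 0.1822
top [[497.73366355   0.         260.1010622 ]
 [  0.         497.73366355 187.34600926]
 [  0.           0.           1.        ]] [[-1.13801419e-05 -9.99890473e-01  1.48000679e-02]
 [-9.92752450e-01 -1.76733512e-03 -1.20164260e-01]
 [ 1.20177256e-01 -1.46941712e-02 -9.92643697e-01]] [0.03960049 0.56878047 1.23439527]
scene [[447.53888322   0.         242.74256164]
 [  0.         447.53888322 186.65803189]
 [  0.           0.           1.        ]] [[ 0.2754453   0.96130792  0.0041186 ]
 [ 0.59828813 -0.16807196 -0.78345589]
 [-0.75245013  0.21826335 -0.62143375]] [-0.19317221 -0.25699031  1.50297579]
```

View pics/top0.png

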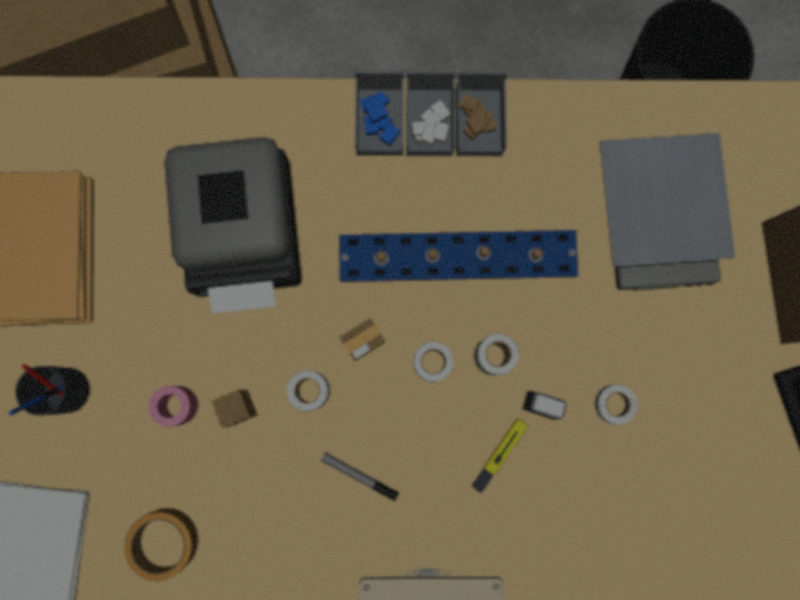

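View pics/scene0.png

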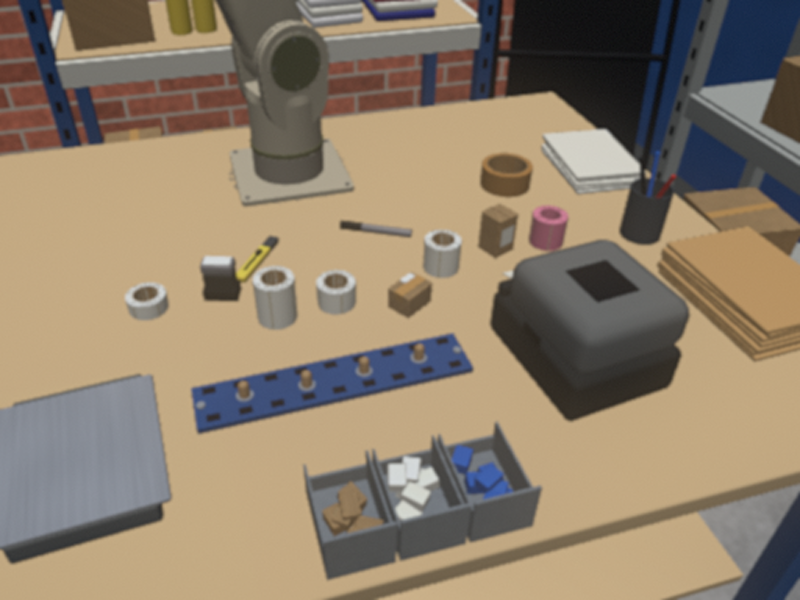

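Left in the top view is +y. The printer is on the left and the scale on the right. White rolls by top-view pixel: 60 mm at (308,391), 45 mm at (433,361), 80 mm at (497,354) and 30 mm at (617,404), with heights read from the scene view. Possible mix-ups are the pink roll (172,406), the tan tape ring (158,545) and the white-topped box (545,405), all to be left alone. I'll check this in one close crop.

Run:
```python
from bench import imaging
import cv2
c=imaging.camera("top"); im=c["img"][140:285,175:425,::-1]
cv2.imwrite("pics/crop1.png",cv2.resize(im,None,fx=3.2,fy=3.2,interpolation=cv2.INTER_CUBIC))
```

```text
(no output)
```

View pics/crop1.png

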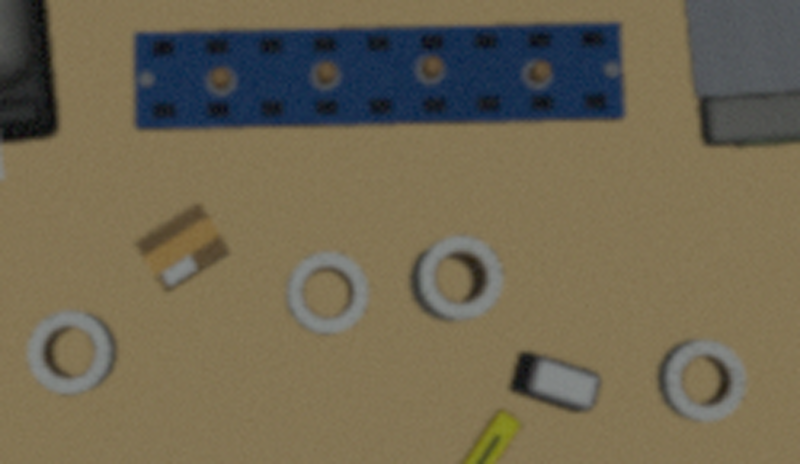

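The crop confirms the choice. Ring centres are 60 mm (73,351), 45 mm (328,291), 80 mm (461,277), 30 mm (706,380). Dowel tops are at (222,77), (327,72), (432,67), (540,71). Next I convert these to positions.

```bash
cat > h.py <<'E'
import numpy as np
from bench import imaging
def ray(c,u,v):
    d=c["R"].T@np.linalg.solve(c["camera_matrix"],[u,v,1.]); return -c["R"].T@c["t"],d
def onz(c,u,v,z):
    o,d=ray(c,u,v); return o+d*(z-o[2])/d[2]
def tri(a,b):
    (o1,d1),(o2,d2)=a,b
    s=np.linalg.lstsq(np.c_[d1,-d2],o2-o1,rcond=None)[0]
    return (o1+s[0]*d1+o2+s[1]*d2)/2
E
python3 - <<'E'
from h import *
np.set_printoptions(precision=4,suppress=True)
t=imaging.camera("top"); s=imaging.camera("scene")
f=lambda x,y:(175+x/3.2-.3,140+y/3.2-.3)
for n,h,p,q in [("80",.08,(461,277),(275,281)),("60",.06,(73,351),(442,242)),("45",.045,(328,291),(336,283)),("30",.03,(706,380),(147,294))]:
    print(n,onz(t,*f(*p),h),"tri",tri(ray(t,*f(*p)),ray(s,q[0]*.64,q[1]*.64)))
for p in [(222,77),(327,72),(432,67),(540,71)]: print("post",onz(t,*f(*p),.036))
for p in [(147,78),(612,69)]: print("end",onz(t,*f(*p),.012))
E
```

```text
80 [ 0.4679 -0.1022  0.08  ] tri [ 0.4684 -0.1024  0.0727]
60 [0.412  0.1941 0.06  ] tri [0.4119 0.1948 0.0537]
45 [ 0.4584 -0.0025  0.045 ] tri [ 0.4585 -0.0031  0.0406]
30 [ 0.3891 -0.3012  0.03  ] tri [ 0.3892 -0.3007  0.029 ]
post [0.6292 0.0811 0.036 ]
post [ 0.6335 -0.0029  0.036 ]
post [ 0.6377 -0.0871  0.036 ]
post [ 0.6347 -0.1738  0.036 ]
end [0.6323 0.1426 0.012 ]
end [ 0.6407 -0.2373  0.012 ]
```

Emit:
move_arm --steps '[{"spin": -0.14}, {"spin": -0.14}, {"spin": -0.14}, {"spin": -0.14}, {"spin": -0.14}, {"spin": -0.14}, {"spin": -0.14}, {"spin": -0.14}, {"spin": -0.14}, {"spin": -0.046}, {}]' --claw 8.7 --squeeze 15

```text
$.steps[0]: bad value
```

Emit:
move_arm --steps '[{"dx": 0, "dy": 0, "dz": 0, "spin": -0.14}, {"dx": 0, "dy": 0, "dz": 0, "spin": -0.14}, {"dx": 0, "dy": 0, "dz": 0, "spin": -0.14}, {"dx": 0, "dy": 0, "dz": 0, "spin": -0.14}, {"dx": 0, "dy": 0, "dz": 0, "spin": -0.14}, {"dx": 0, "dy": 0, "dz": 0, "spin": -0.14}, {"dx": 0, "dy": 0, "dz": 0, "spin": -0.14}, {"dx": 0, "dy": 0, "dz": 0, "spin": -0.14}, {"dx": 0, "dy": 0, "dz": 0, "spin": -0.14}, {"dx": 0, "dy": 0, "dz": 0, "spin": -0.046}, {"dx": 0, "dy": 0, "dz": 0, "spin": 0}]' --claw 8.7 --squeeze 15

```text
time: 1.35
ee_pos: [0.1635, -0.6032, 0.4046]
eef_rot: [0.707, 0.707, 0.0, -0.0]
ft_force: [0.0, 0.2, 0.3]
width: 0.0875
grip_force: 0.0
```

Emit:
move_arm --steps '[{"dx": 3, "dy": 2.25, "dz": 0, "spin": 0}, {"dx": 3, "dy": 2.25, "dz": 0, "spin": 0}, {"dx": 3, "dy": 2.25, "dz": 0, "spin": 0}, {"dx": 3, "dy": 2.25, "dz": 0, "spin": 0}, {"dx": 3, "dy": 2.25, "dz": 0, "spin": 0}, {"dx": 3, "dy": 2.25, "dz": 1, "spin": 0}, {"dx": 3, "dy": 2.25, "dz": 1, "spin": 0}, {"dx": 3, "dy": 2.25, "dz": 1, "spin": 0}, {"dx": 3, "dy": 2.25, "dz": 1.5, "spin": 0}, {"dx": 3, "dy": 2.25, "dz": 1.5, "spin": 0}, {"dx": 0.2, "dy": 0.05, "dz": 1.5, "spin": 0}, {"dx": 0, "dy": 0, "dz": 0, "spin": 0}]'

```text
time: 2.55
ee_pos: [0.3891, -0.3, 0.3282]
eef_rot: [0.707, 0.707, -0.0, -0.001]
ft_force: [-0.0, -0.5, -0.3]
width: 0.0868
grip_force: 0.0
```

Run:
```python
from h import *
import cv2
w=imaging.camera("wrist"); 
im=w["img"][:,:,::-1].copy(); P=w["R"]@np.array([.389,-.301,.03])+w["t"]; p=w["camera_matrix"]@P; p=p[:2]/p[2]; print(p)
cv2.circle(im,tuple(p.astype(int)),3,(0,0,255),-1)
cv2.imwrite("pics/w1.png",im)
```

```text
[260.41591764 190.74430843]
```

View pics/w1.png

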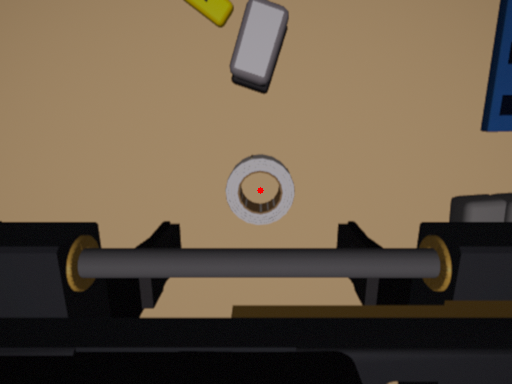

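The wrist view shows the 30 mm roll's ring centred at about (260,190), matching the projection. I'll descend and grip.

Emit:
move_arm --steps '[{"dx": -0.1, "dy": 0, "dz": 3, "spin": 0}, {"dx": 0, "dy": 0, "dz": 3, "spin": 0}, {"dx": 0, "dy": 0, "dz": 3, "spin": 0}, {"dx": 0, "dy": 0, "dz": 2.5, "spin": 0}, {"dx": 0, "dy": 0, "dz": 1.5, "spin": 0}, {"dx": 0, "dy": 0, "dz": 1.2, "spin": 0}, {"dx": 0, "dy": 0, "dz": 0, "spin": 0}]'

```text
time: 3.3
ee_pos: [0.3885, -0.3029, 0.1871]
eef_rot: [0.708, 0.706, -0.0, -0.001]
ft_force: [-0.5, -1.0, -0.1]
width: 0.0869
grip_force: 0.0
```

Emit:
move_arm --steps '[{"dx": 0, "dy": 0, "dz": 0, "spin": 0}, {"dx": 0, "dy": 0, "dz": 0, "spin": 0}, {"dx": 0, "dy": 0, "dz": 0, "spin": 0}, {"dx": 0, "dy": 0, "dz": 0, "spin": 0}, {"dx": 0, "dy": 0, "dz": 0, "spin": 0}, {"dx": 0, "dy": 0, "dz": 0, "spin": 0}]' --claw 5.5 --squeeze 15

```text
time: 3.9
ee_pos: [0.3893, -0.3024, 0.1883]
eef_rot: [0.707, 0.707, -0.0, 0.0]
ft_force: [-1.1, 0.7, 6.4]
width: 0.063
grip_force: 15.0
```

Emit:
move_arm --steps '[{"dx": 0, "dy": 0, "dz": -1, "spin": 0}, {"dx": 0, "dy": 0, "dz": -3.5, "spin": 0}, {"dx": 0, "dy": 0, "dz": -3.5, "spin": 0}, {"dx": 1.2, "dy": 2.4, "dz": 0, "spin": 0}, {"dx": 1.7, "dy": 3.4, "dz": 0, "spin": 0}, {"dx": 1.7, "dy": 3.4, "dz": 0, "spin": 0}, {"dx": 1.7, "dy": 3.4, "dz": 0, "spin": 0}, {"dx": 1.7, "dy": 3.4, "dz": 0, "spin": 0}, {"dx": 1.7, "dy": 3.4, "dz": 0, "spin": 0}, {"dx": 1.7, "dy": 3.4, "dz": 0, "spin": 0}, {"dx": 1.3, "dy": 1.9, "dz": 0, "spin": 0}, {"dx": 0, "dy": 0, "dz": 0, "spin": 0}]'

```text
time: 5.1
ee_pos: [0.638, -0.1717, 0.268]
eef_rot: [0.705, 0.709, 0.001, -0.001]
ft_force: [-0.1, 0.4, -1.6]
width: 0.0629
grip_force: 15.0
```

Run:
```python
from h import *
import cv2
from bench import telemetry
s=telemetry.read_state(); print(s["ee_pos"],s["width"],s["grip_force"],s["ft_force"])
w=imaging.camera("wrist"); t=imaging.camera("scene")
a=w["img"][:,:,::-1]; b=t["img"][:,:,::-1]
cv2.imwrite("pics/w2.png",cv2.resize(np.hstack([a,b]),(800,300),interpolation=cv2.INTER_AREA))
```

```text
[ 0.6380364  -0.17170724  0.26796723] 0.06287202572457803 15.000277903200185 [-0.14633338  0.44251532 -1.59347856]
```

View pics/w2.png

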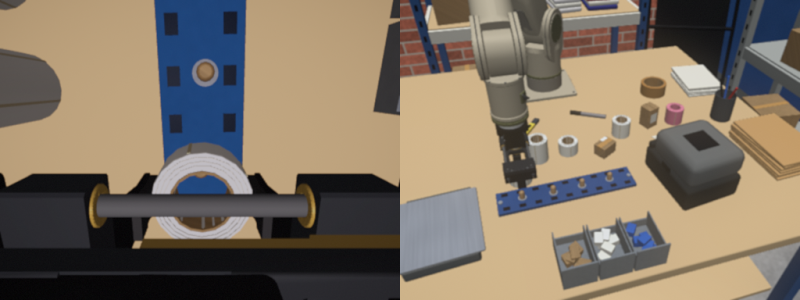

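Emit:
move_arm --steps '[{"dx": -0.25, "dy": -0.15, "dz": 1, "spin": 0}, {"dx": 0, "dy": 0, "dz": 1.5, "spin": 0}, {"dx": 0, "dy": 0, "dz": 1, "spin": 0}, {"dx": 0, "dy": 0, "dz": 1, "spin": 0}, {"dx": 0, "dy": 0, "dz": 1, "spin": 0}, {"dx": 0, "dy": 0, "dz": 0.7, "spin": 0}, {"dx": 0, "dy": 0, "dz": 0.4, "spin": 0}, {"dx": 0, "dy": 0, "dz": 0, "spin": 0}, {"dx": 0, "dy": 0, "dz": 0, "spin": 0}]'

```text
time: 6.1
ee_pos: [0.6348, -0.1777, 0.2021]
eef_rot: [0.707, 0.707, 0.0, 0.0]
ft_force: [-0.4, -0.5, 0.1]
width: 0.0628
grip_force: 15.0
```

Emit:
move_arm --steps '[{"dx": 0.1, "dy": 0, "dz": 0.2, "spin": 0}, {"dx": 0, "dy": 0, "dz": 0, "spin": 0}]'

```text
time: 6.3
ee_pos: [0.6349, -0.1768, 0.2004]
eef_rot: [0.707, 0.707, 0.0, 0.001]
ft_force: [-0.3, -1.1, 2.1]
width: 0.0628
grip_force: 15.0
```

Emit:
move_arm --steps '[{"dx": 0, "dy": 0, "dz": 0, "spin": 0}, {"dx": 0, "dy": 0, "dz": 0, "spin": 0}, {"dx": 0, "dy": 0, "dz": 0, "spin": 0}, {"dx": 0, "dy": 0, "dz": 0, "spin": 0}, {"dx": 0, "dy": 0, "dz": 0, "spin": 0}]' --claw 8.7

```text
time: 6.8
ee_pos: [0.6345, -0.1767, 0.1996]
eef_rot: [0.707, 0.707, -0.0, -0.0]
ft_force: [0.1, -0.3, -0.1]
width: 0.086
grip_force: 0.0
```

Emit:
move_arm --steps '[{"dx": 0, "dy": 0, "dz": -1, "spin": 0}, {"dx": 0, "dy": 0, "dz": -3, "spin": 0}, {"dx": 0, "dy": 0, "dz": -4, "spin": 0}, {"dx": 0, "dy": 0, "dz": -4, "spin": 0}, {"dx": 0, "dy": 0, "dz": -1, "spin": 0}, {"dx": 0, "dy": 0, "dz": 0, "spin": 0}]'

```text
time: 7.4
ee_pos: [0.6351, -0.1766, 0.3326]
eef_rot: [0.707, 0.707, 0.001, 0.002]
ft_force: [-0.5, 0.5, -0.3]
width: 0.0867
grip_force: 0.0
```

```bash
cat > look.py <<'E'
import sys
from h import *
import cv2
w=imaging.camera("wrist"); t=imaging.camera("scene")
a=w["img"][:,:,::-1]; b=t["img"][:,:,::-1]
b=cv2.resize(b[120:300,80:320],(512,384))
cv2.imwrite(sys.argv[1],cv2.resize(np.hstack([a,b]),(800,300),interpolation=cv2.INTER_AREA))
E
python3 look.py pics/w3.png
```

```text
(no output)
```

View pics/w3.png

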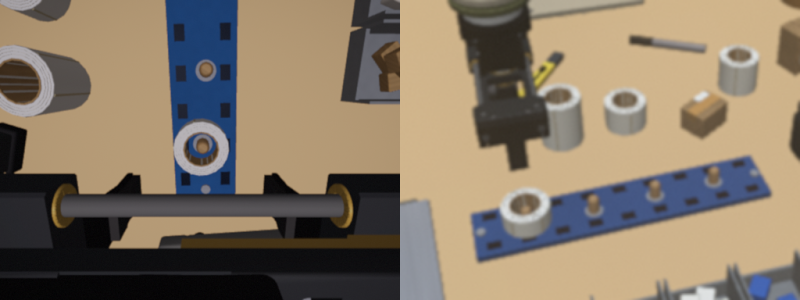

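The wrist view shows the 30 mm roll flat on the rack, its dowel inside the core (203,148). Next is the 45 mm roll.

Emit:
move_arm --steps '[{"dx": 2, "dy": -2, "dz": 0, "spin": 0}, {"dx": 3, "dy": -3, "dz": 0, "spin": 0}, {"dx": 3, "dy": -3, "dz": 0, "spin": 0}, {"dx": 3, "dy": -3, "dz": 0, "spin": 0}, {"dx": 3, "dy": -3, "dz": 0, "spin": 0}, {"dx": 2.4, "dy": -2.6, "dz": 0, "spin": 0}, {"dx": 1, "dy": -1, "dz": 1, "spin": 0}, {"dx": 0, "dy": 0, "dz": 2, "spin": 0}, {"dx": 0, "dy": 0, "dz": 2, "spin": 0}, {"dx": 0, "dy": 0, "dz": 0, "spin": 0}]'

```text
time: 8.5
ee_pos: [0.457, -0.003, 0.2765]
eef_rot: [0.707, 0.707, -0.002, -0.002]
ft_force: [0.1, -0.6, 0.2]
width: 0.087
grip_force: 0.0
```

Emit:
move_arm --steps '[{"dx": 0, "dy": 0.1, "dz": 1, "spin": 0}, {"dx": 0, "dy": 0, "dz": 2, "spin": 0}, {"dx": 0, "dy": 0, "dz": 2, "spin": 0}, {"dx": 0, "dy": 0, "dz": 2, "spin": 0}, {"dx": 0, "dy": 0, "dz": 1.2, "spin": 0}, {"dx": 0, "dy": 0, "dz": 0, "spin": 0}, {"dx": 0, "dy": 0, "dz": 0, "spin": 0}]'

```text
time: 9.2
ee_pos: [0.4599, -0.0026, 0.1982]
eef_rot: [0.707, 0.707, 0.0, 0.0]
ft_force: [0.2, 0.1, -0.5]
width: 0.0867
grip_force: 0.0
```

Emit:
move_arm --steps '[{"dx": 0, "dy": 0, "dz": 0, "spin": 0}, {"dx": 0, "dy": 0, "dz": 0, "spin": 0}, {"dx": 0, "dy": 0, "dz": 0, "spin": 0}, {"dx": 0, "dy": 0, "dz": 0, "spin": 0}, {"dx": 0, "dy": 0, "dz": 0, "spin": 0}, {"dx": 0, "dy": 0, "dz": 0, "spin": 0}]' --claw 5.5

```text
time: 9.8
ee_pos: [0.4597, -0.0028, 0.198]
eef_rot: [0.707, 0.707, -0.0, 0.0]
ft_force: [-2.1, -0.5, 5.2]
width: 0.0629
grip_force: 15.0
```

Emit:
move_arm --steps '[{"dx": 0, "dy": 0, "dz": -1, "spin": 0}, {"dx": 0, "dy": 0, "dz": -3, "spin": 0}, {"dx": 0, "dy": 0, "dz": -3.5, "spin": 0}, {"dx": -1, "dy": 2, "dz": 0, "spin": 0}, {"dx": -1.4, "dy": 3, "dz": 0, "spin": 0}, {"dx": -1.4, "dy": 3, "dz": 0, "spin": 0}, {"dx": -1.4, "dy": 3, "dz": 0, "spin": 0}, {"dx": -1.4, "dy": 3, "dz": 0, "spin": 0}, {"dx": -1.3, "dy": 2.5, "dz": 0, "spin": 0}, {"dx": -0.5, "dy": 1.2, "dz": 0, "spin": 0}, {"dx": 0, "dy": 0, "dz": 0, "spin": 0}, {"dx": 0, "dy": 0, "dz": 0, "spin": 0}]'

```text
time: 11.0
ee_pos: [0.6362, -0.0863, 0.2728]
eef_rot: [0.707, 0.707, 0.0, -0.0]
ft_force: [-0.0, 0.7, -0.1]
width: 0.0624
grip_force: 15.0
```

Emit:
move_arm --steps '[{"dx": -0.1, "dy": 0.1, "dz": 1, "spin": 0}, {"dx": 0, "dy": 0, "dz": 1, "spin": 0}, {"dx": 0, "dy": 0, "dz": 1, "spin": 0}, {"dx": 0, "dy": 0, "dz": 1, "spin": 0}, {"dx": 0, "dy": 0, "dz": 1, "spin": 0}, {"dx": 0, "dy": 0, "dz": 0.8, "spin": 0}, {"dx": 0, "dy": 0, "dz": 0.4, "spin": 0}, {"dx": 0, "dy": 0, "dz": 0, "spin": 0}, {"dx": 0, "dy": 0, "dz": 0, "spin": 0}]'

```text
time: 11.9
ee_pos: [0.6377, -0.0877, 0.2108]
eef_rot: [0.707, 0.707, 0.0, 0.0]
ft_force: [1.1, -0.1, -0.3]
width: 0.0624
grip_force: 15.0
```

Emit:
move_arm --steps '[{"dx": 0, "dy": 0, "dz": 0.1, "spin": 0}, {"dx": 0, "dy": 0, "dz": 0, "spin": 0}]'

```text
time: 12.1
ee_pos: [0.6377, -0.0877, 0.2099]
eef_rot: [0.707, 0.707, 0.0, 0.0]
ft_force: [1.0, 0.2, -0.9]
width: 0.0627
grip_force: 15.0
```

Emit:
move_arm --steps '[{"dx": 0, "dy": 0, "dz": 0, "spin": 0}, {"dx": 0, "dy": 0, "dz": 0, "spin": 0}, {"dx": 0, "dy": 0, "dz": 0, "spin": 0}, {"dx": 0, "dy": 0, "dz": 0, "spin": 0}, {"dx": 0, "dy": 0, "dz": 0, "spin": 0}]' --claw 8.7

```text
time: 12.6
ee_pos: [0.6376, -0.0878, 0.2098]
eef_rot: [0.707, 0.707, -0.0, 0.0]
ft_force: [-0.5, 1.0, -0.5]
width: 0.0857
grip_force: 0.0
```

Emit:
move_arm --steps '[{"dx": 0, "dy": 0, "dz": -1, "spin": 0}, {"dx": 0, "dy": 0, "dz": -3, "spin": 0}, {"dx": 0, "dy": 0, "dz": -4, "spin": 0}, {"dx": 0, "dy": 0, "dz": -4, "spin": 0}, {"dx": 0, "dy": 0, "dz": -1, "spin": 0}, {"dx": 0, "dy": 0, "dz": 0, "spin": 0}]'

```text
time: 13.2
ee_pos: [0.638, -0.0875, 0.3424]
eef_rot: [0.707, 0.707, 0.001, 0.002]
ft_force: [-0.4, -0.0, -0.1]
width: 0.0868
grip_force: 0.0
```

```bash
python3 look.py pics/w4.png
```

```text
(no output)
```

View pics/w4.png

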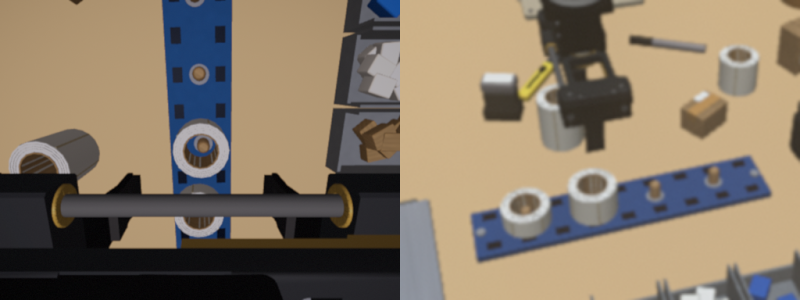

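The 45 mm roll is down over its dowel (203,146). Next is the 80 mm roll.

Emit:
move_arm --steps '[{"dx": -0.2, "dy": -2, "dz": 0, "spin": 0}, {"dx": -0.3, "dy": -3, "dz": 0, "spin": 0}, {"dx": -0.3, "dy": -3, "dz": 0, "spin": 0}, {"dx": -0.3, "dy": -3, "dz": 0, "spin": 0}, {"dx": -0.3, "dy": -3, "dz": 0, "spin": 0}, {"dx": -0.1, "dy": -2, "dz": 0, "spin": 0}, {"dx": 0, "dy": -1, "dz": 1, "spin": 0}, {"dx": 0, "dy": 0, "dz": 2, "spin": 0}, {"dx": 0, "dy": 0, "dz": 1, "spin": 0}, {"dx": 0, "dy": 0, "dz": 0, "spin": 0}]'

```text
time: 14.3
ee_pos: [0.4668, -0.1027, 0.2976]
eef_rot: [0.707, 0.707, -0.001, -0.002]
ft_force: [-0.6, -0.0, 0.4]
width: 0.0871
grip_force: 0.0
```

Emit:
move_arm --steps '[{"dx": 0, "dy": 0.1, "dz": 1, "spin": 0}, {"dx": 0, "dy": 0, "dz": 2, "spin": 0}, {"dx": 0, "dy": 0, "dz": 2, "spin": 0}, {"dx": 0, "dy": 0, "dz": 2, "spin": 0}, {"dx": 0, "dy": 0, "dz": 0.8, "spin": 0}, {"dx": 0, "dy": 0, "dz": 0, "spin": 0}, {"dx": 0, "dy": 0, "dz": 0, "spin": 0}]'

```text
time: 15.0
ee_pos: [0.469, -0.1027, 0.2224]
eef_rot: [0.707, 0.707, 0.0, 0.0]
ft_force: [-0.2, 0.7, 0.2]
width: 0.0871
grip_force: 0.0
```

Emit:
move_arm --steps '[{"dx": 0, "dy": 0, "dz": 0, "spin": 0}, {"dx": 0, "dy": 0, "dz": 0, "spin": 0}, {"dx": 0, "dy": 0, "dz": 0, "spin": 0}, {"dx": 0, "dy": 0, "dz": 0, "spin": 0}, {"dx": 0, "dy": 0, "dz": 0, "spin": 0}, {"dx": 0, "dy": 0, "dz": 0, "spin": 0}]' --claw 5.5

```text
time: 15.6
ee_pos: [0.4687, -0.1028, 0.2221]
eef_rot: [0.707, 0.707, 0.0, 0.0]
ft_force: [-0.8, 0.1, 5.6]
width: 0.0646
grip_force: 15.0
```

Emit:
move_arm --steps '[{"dx": 0, "dy": 0, "dz": -1, "spin": 0}, {"dx": 0, "dy": 0, "dz": -3, "spin": 0}, {"dx": 0, "dy": 0, "dz": -3.5, "spin": 0}, {"dx": 2, "dy": 1.7, "dz": 0, "spin": 0}, {"dx": 3, "dy": 2.7, "dz": 0, "spin": 0}, {"dx": 3, "dy": 2.7, "dz": 0, "spin": 0}, {"dx": 3, "dy": 2.7, "dz": 0, "spin": 0}, {"dx": 3, "dy": 2.7, "dz": 0, "spin": 0}, {"dx": 3, "dy": 2.5, "dz": 0, "spin": 0}, {"dx": 1.3, "dy": 1.1, "dz": 0, "spin": 0}, {"dx": 0, "dy": 0, "dz": 0, "spin": 0}, {"dx": 0, "dy": 0, "dz": 0, "spin": 0}]'

```text
time: 16.8
ee_pos: [0.6294, 0.0802, 0.2966]
eef_rot: [0.707, 0.707, -0.0, -0.0]
ft_force: [-0.0, -0.1, -0.8]
width: 0.0642
grip_force: 15.0
```

Rack contact is expected at TCP z of about 0.234, so 6.2 cm down.

Emit:
move_arm --steps '[{"dx": 0.1, "dy": 0, "dz": 1, "spin": 0}, {"dx": 0, "dy": 0, "dz": 1, "spin": 0}, {"dx": 0, "dy": 0, "dz": 1, "spin": 0}, {"dx": 0, "dy": 0, "dz": 1, "spin": 0}, {"dx": 0, "dy": 0, "dz": 1, "spin": 0}, {"dx": 0, "dy": 0, "dz": 0.8, "spin": 0}, {"dx": 0, "dy": 0, "dz": 0.4, "spin": 0}, {"dx": 0, "dy": 0, "dz": 0, "spin": 0}, {"dx": 0, "dy": 0, "dz": 0, "spin": 0}]'

```text
time: 17.7
ee_pos: [0.6297, 0.0814, 0.2348]
eef_rot: [0.707, 0.707, 0.0, 0.0]
ft_force: [0.2, -0.2, -0.7]
width: 0.0648
grip_force: 15.0
```

Emit:
move_arm --steps '[{"dx": 0, "dy": 0, "dz": 0.1, "spin": 0}, {"dx": 0, "dy": 0, "dz": 0, "spin": 0}]'

```text
time: 17.9
ee_pos: [0.6297, 0.0813, 0.234]
eef_rot: [0.707, 0.707, 0.0, 0.0]
ft_force: [-0.3, -0.3, -0.3]
width: 0.0647
grip_force: 15.0
```

Emit:
move_arm --steps '[{"dx": 0, "dy": 0, "dz": 0, "spin": 0}, {"dx": 0, "dy": 0, "dz": 0, "spin": 0}, {"dx": 0, "dy": 0, "dz": 0, "spin": 0}, {"dx": 0, "dy": 0, "dz": 0, "spin": 0}, {"dx": 0, "dy": 0, "dz": 0, "spin": 0}]' --claw 8.7

```text
time: 18.4
ee_pos: [0.6296, 0.0813, 0.2337]
eef_rot: [0.707, 0.707, -0.0, 0.0]
ft_force: [-0.1, -0.3, 0.1]
width: 0.0859
grip_force: 0.0
```

Emit:
move_arm --steps '[{"dx": 0, "dy": 0, "dz": -1, "spin": 0}, {"dx": 0, "dy": 0, "dz": -3, "spin": 0}, {"dx": 0, "dy": 0, "dz": -4, "spin": 0}, {"dx": 0, "dy": 0, "dz": -4, "spin": 0}, {"dx": 0, "dy": 0, "dz": -1, "spin": 0}, {"dx": 0, "dy": 0, "dz": 0, "spin": 0}]'

```text
time: 19.0
ee_pos: [0.6299, 0.0816, 0.3663]
eef_rot: [0.707, 0.707, 0.001, 0.001]
ft_force: [0.6, -0.8, -0.1]
width: 0.0869
grip_force: 0.0
```

```bash
python3 look.py pics/w5.png
```

```text
(no output)
```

View pics/w5.png

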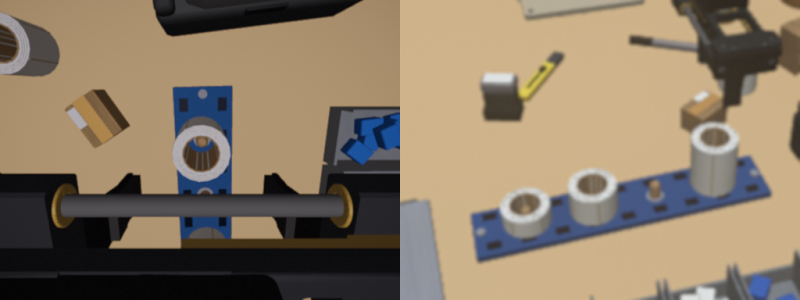

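The 80 mm roll stands on the dowel nearest the printer. Last is the white 60 mm roll.

Emit:
move_arm --steps '[{"dx": 1, "dy": -2, "dz": 0, "spin": 0}, {"dx": 1.6, "dy": -3, "dz": 0, "spin": 0}, {"dx": 1.6, "dy": -3, "dz": 0, "spin": 0}, {"dx": 1.6, "dy": -3, "dz": 0, "spin": 0}, {"dx": 1.6, "dy": -3, "dz": 0, "spin": 0}, {"dx": 1.6, "dy": -3, "dz": 0, "spin": 0}, {"dx": 1.5, "dy": -3, "dz": 1, "spin": 0}, {"dx": 0.8, "dy": -1.8, "dz": 2, "spin": 0}, {"dx": 0, "dy": 0, "dz": 3, "spin": 0}, {"dx": 0, "dy": 0, "dz": 2, "spin": 0}, {"dx": 0, "dy": 0, "dz": 0, "spin": 0}, {"dx": 0, "dy": 0, "dz": 0, "spin": 0}]'

```text
time: 20.3
ee_pos: [0.4114, 0.1941, 0.2834]
eef_rot: [0.707, 0.707, -0.001, -0.001]
ft_force: [-0.0, 0.9, 1.4]
width: 0.0866
grip_force: 0.0
```

Emit:
move_arm --steps '[{"dx": 0, "dy": 0, "dz": 1, "spin": 0}, {"dx": 0, "dy": 0, "dz": 2, "spin": 0}, {"dx": 0, "dy": 0, "dz": 2, "spin": 0}, {"dx": 0, "dy": 0, "dz": 2, "spin": 0}, {"dx": 0, "dy": 0, "dz": 0.7, "spin": 0}, {"dx": 0, "dy": 0, "dz": 0, "spin": 0}, {"dx": 0, "dy": 0, "dz": 0, "spin": 0}]'

```text
time: 21.0
ee_pos: [0.4119, 0.1945, 0.2075]
eef_rot: [0.707, 0.707, 0.0, 0.0]
ft_force: [1.4, 0.2, 0.3]
width: 0.0867
grip_force: 0.0
```

Emit:
move_arm --steps '[{"dx": 0, "dy": 0, "dz": 0, "spin": 0}, {"dx": 0, "dy": 0, "dz": 0, "spin": 0}, {"dx": 0, "dy": 0, "dz": 0, "spin": 0}, {"dx": 0, "dy": 0, "dz": 0, "spin": 0}, {"dx": 0, "dy": 0, "dz": 0, "spin": 0}, {"dx": 0, "dy": 0, "dz": 0, "spin": 0}]' --claw 5.5

```text
time: 21.6
ee_pos: [0.4117, 0.1943, 0.207]
eef_rot: [0.707, 0.707, 0.0, 0.0]
ft_force: [-1.3, -1.6, 5.0]
width: 0.0636
grip_force: 15.0
```

Emit:
move_arm --steps '[{"dx": 0, "dy": 0, "dz": -1, "spin": 0}, {"dx": 0, "dy": 0, "dz": -3.5, "spin": 0}, {"dx": 0, "dy": 0, "dz": -4, "spin": 0}, {"dx": 0, "dy": 0, "dz": -3.5, "spin": 0}, {"dx": -2, "dy": 2.2, "dz": 0, "spin": 0}, {"dx": -2.8, "dy": 3, "dz": 0, "spin": 0}, {"dx": -2.8, "dy": 3, "dz": 0, "spin": 0}, {"dx": -2.8, "dy": 3, "dz": 0, "spin": 0}, {"dx": -2.8, "dy": 3, "dz": 0, "spin": 0}, {"dx": -2.8, "dy": 3, "dz": 0, "spin": 0}, {"dx": -2.2, "dy": 3, "dz": 0, "spin": 0}, {"dx": -1.5, "dy": 2, "dz": 0, "spin": 0}]'

```text
time: 22.8
ee_pos: [0.635, -0.0053, 0.3267]
eef_rot: [0.708, 0.706, -0.0, -0.0]
ft_force: [-0.2, -0.1, -0.4]
width: 0.0637
grip_force: 15.0
```

Emit:
move_arm --steps '[{"dx": 0, "dy": 0, "dz": 0, "spin": 0}, {"dx": 0, "dy": 0, "dz": 0, "spin": 0}]'

```text
time: 23.0
ee_pos: [0.6334, -0.0026, 0.3267]
eef_rot: [0.707, 0.707, 0.0, -0.001]
ft_force: [0.6, 0.7, -1.4]
width: 0.0637
grip_force: 15.0
```

Contact is expected at z of about 0.219, so 10.7 cm down.

Emit:
move_arm --steps '[{"dx": 0, "dy": 0, "dz": 1.5, "spin": 0}, {"dx": 0, "dy": 0, "dz": 2, "spin": 0}, {"dx": 0, "dy": 0, "dz": 1.5, "spin": 0}, {"dx": 0, "dy": 0, "dz": 1, "spin": 0}, {"dx": 0, "dy": 0, "dz": 1, "spin": 0}, {"dx": 0, "dy": 0, "dz": 1, "spin": 0}, {"dx": 0, "dy": 0, "dz": 1, "spin": 0}, {"dx": 0, "dy": 0, "dz": 1, "spin": 0}, {"dx": 0, "dy": 0, "dz": 0.6, "spin": 0}, {"dx": 0, "dy": 0, "dz": 0, "spin": 0}, {"dx": 0, "dy": 0, "dz": 0, "spin": 0}]'

```text
time: 24.1
ee_pos: [0.6337, -0.0027, 0.2209]
eef_rot: [0.707, 0.707, 0.0, 0.0]
ft_force: [-0.0, -1.2, -0.6]
width: 0.0633
grip_force: 15.0
```

Emit:
move_arm --steps '[{"dx": 0, "dy": 0, "dz": 0.2, "spin": 0}, {"dx": 0, "dy": 0, "dz": 0, "spin": 0}]'

```text
time: 24.3
ee_pos: [0.6338, -0.0027, 0.2191]
eef_rot: [0.707, 0.707, 0.0, 0.0]
ft_force: [0.0, 0.2, -0.7]
width: 0.0637
grip_force: 15.0
```

Emit:
move_arm --steps '[{"dx": 0, "dy": 0, "dz": 0, "spin": 0}, {"dx": 0, "dy": 0, "dz": 0, "spin": 0}, {"dx": 0, "dy": 0, "dz": 0, "spin": 0}, {"dx": 0, "dy": 0, "dz": 0, "spin": 0}, {"dx": 0, "dy": 0, "dz": 0, "spin": 0}]' --claw 8.7

```text
time: 24.8
ee_pos: [0.6336, -0.0027, 0.2187]
eef_rot: [0.707, 0.707, -0.0, 0.0]
ft_force: [-0.1, -0.1, -0.4]
width: 0.0855
grip_force: 0.0
```

Emit:
move_arm --steps '[{"dx": 0, "dy": 0, "dz": -1, "spin": 0}, {"dx": 0, "dy": 0, "dz": -3, "spin": 0}, {"dx": 0, "dy": 0, "dz": -4, "spin": 0}, {"dx": 0, "dy": 0, "dz": -4, "spin": 0}, {"dx": 0, "dy": -2, "dz": -3, "spin": 0}, {"dx": 0, "dy": -4, "dz": 0, "spin": 0}, {"dx": 0, "dy": -4, "dz": 0, "spin": 0}, {"dx": 0, "dy": -4, "dz": 0, "spin": 0}, {"dx": 0, "dy": -2, "dz": 0, "spin": 0}, {"dx": 0, "dy": 0, "dz": 0, "spin": 0}, {"dx": 0, "dy": 0, "dz": 0, "spin": 0}]'

```text
time: 25.9
ee_pos: [0.4737, -0.0027, 0.3697]
eef_rot: [0.707, 0.707, 0.0, 0.001]
ft_force: [-0.1, -1.1, 0.3]
width: 0.087
grip_force: 0.0
```

```bash
python3 look.py pics/w6.png
python3 - <<'E'
from h import *
import cv2
a=imaging.camera("scene")["img"][195:290,110:310,::-1]
cv2.imwrite("pics/fin.png",cv2.resize(a,None,fx=4,fy=4,interpolation=cv2.INTER_CUBIC))
E
```

```text
(no output)
```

View pics/fin.png

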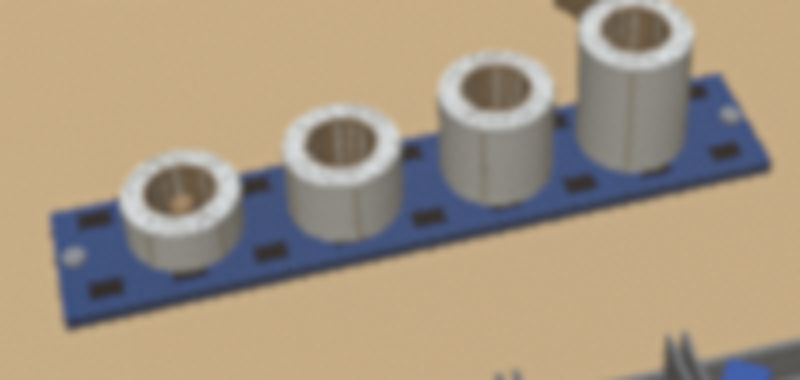

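All four rolls stand upright and flat on the rack. From the printer end they are 80 (635,90), 60 (495,130), 45 (342,170) and 30 (182,210), and the arm is clear.

```bash
python3 -c "
from bench import job
print(job.close_job())"
```

```text
the job is handed in; nothing more can be done
None
```

I put all four white rolls upright and fully down on their own dowels, 80, 60, 45 and 30 mm in order from the printer end, left the pink roll alone, and handed the job in at about 26 s; no verdict was returned.

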